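Lock the access panel with its quarter-turn fastener

TASK

The access panel on top of the grey instrument box is sprung slightly open. Set a fingertip in the slot of its big orange quarter-turn fastener, press the panel down shut, and, still pressing, turn the fastener clockwise (seen from above) as far as it goes, so that the panel stays locked down when you let go and move clear. Push only, pinch or lift nothing, and leave the things standing around the box where they are.

Things in the scene. Friction and masses are not known exactly. Their poses are not given: they have to be found in the camera images.
- enclosure: Grey instrument box fixed to the table, 60 mm high without its panel. Origin on the table under the fastener's axis (panel shut); x points from the near side (x = -80 mm) to the hinge side (x = +136 mm), y to the left (100 mm either side), z up. Position and yaw (up to 0.45 rad) vary.
- panel (a joint): Opening of the 4 mm aluminium panel on the box, rad: 0 shut (top face level, 64 mm above table), 0.14 sprung open on its stay (start). Hinged along the box's y at box x = +125 mm, z = 62 mm. 2.5 to 5 N down at the fastener holds it shut; let go unlocked, it springs up. Locked, it has up to 0.014 play.
- cam (a joint): Fastener angle, rad, growing clockwise from above: 0 unlocked stop (slot along the box's y), 1.57 locked stop (slot along the box's x); starts at 0 to 0.35, stays where left. From about 0.9 its hidden tongue slides under a ramped pin in the box: the panel must be shut by then. Turning takes 0.08 N m (3 N at 30 mm from the axis).
- slot (a point): Centre of the slot's floor, on the fastener's axis, 68 mm above the table when shut; z out of the panel. Slot along this y axis, 38 mm wide (x), 108 long, 16 deep, between two orange half-moon cheeks that turn in a fixed black collar as high as they are (radius 56 in, 64 out). Shut fingertips set in it about 30 mm off the axis and swept round the axis turn it.
- loupe: Black loupe standing to the left of the box, 40 mm across, 42 mm high, origin at its underside; loose, must stay where it is.
- resin_sample: Black round resin sample with a pale cross, 32 mm across, 20 mm high, standing to the right of the box, origin at its underside; loose, must stay where it is.
- gauge_block: Pale silver-grey flat block, 25 x 35 x 9 mm, lying in front of the box's near side, origin at its underside; loose, must stay where it is.
- marked_end (a point): Point on the slot's floor 30 mm from the axis, on the white line that marks one end of the slot (above the tongue). The white line points near the red dot on the collar (to the right, -y of the box) when unlocked and to the green dot (near edge, -x of the box) when locked. Turns with the fastener.

How it is judged:
By the outcome, as a careful person would: the job done as asked, in the order asked, and still so for the second after the job is handed in, with the robot touching nothing.
It also fails if it takes over 38 s, if anything falls off the work surface, if the arm or the gripper's body presses on something with over 40 N, if the wrist force passes 120 N, or if a joint passes its speed limit or range.

ROBOT

A 6-joint arm with a two-finger parallel gripper is mounted at the origin on a cart in front of the work surface, level with it; the furniture and walls round the work are solid. World frame = base frame: x ahead of the robot, y to its left, z up, the work surface at z = 0. Lengths are in m, angles in rad, forces in N, time in s.
With the tool pointing down it reaches from about 0.35 to 0.775 m from the base axis. Payload 7.3 kg.
Tool frame: the origin (TCP) lies at the very end of the fingers, on their centre line; the grasp point (between the pads) lies 19 mm behind it; z points along the fingers, y is the line along which they close (so a half turn about z gives the same grasp; the last joint's range is limited). The gripper opens to 92 mm and grips with 3 to 60 N. Pads are 19 mm wide; open, the fingers measure 130 mm over their backs; the gripper's body (75 mm by 190 mm) begins 47 mm behind the grasp point.
Start: joints at [1.123, 0.342, 1.524, -0, 1.275, -0.146], TCP at [0.156, 0.501, 0.2] pointing down, gripper open.
Joint ranges: [-2.53, 2.53], [-0.77, 2.02], [0.04, 2.7], [-1, 4.14], [0.28, 2.66], [-3.11, 3.11]. Speed limits (rad/s): [2.57, 2.57, 3.14, 3.14, 3.14, 3.14].

INTERFACE

Orientations are given as [roll, pitch, yaw] about the fixed x, y, z axes, in that order (R = Rz(yaw) Ry(pitch) Rx(roll)).
In Python, from cell import robot gives the robot as it stands. The module is installed in compiled form; this text tells all that it offers.
- The arm moves only by the tool arm_command, never from a script. Its argument "moves" is a list of rows, each a list of 3 entries, a list of its own where there are three numbers: the shift along the tool's x, y, z in m, then the turn, a rotation vector about the tool's x, y, z in rad, then the finger opening in m, from 0 to 0.0918. In form: [[[dx, dy, dz], [ax, ay, az], claw], ...]. A call has exactly 5 rows; each row is the pose to reach, as a shift and turn from the pose commanded when the call began, along the tool's axes at that moment; what a row does not reach only later rows make up. A row lasts 1/10 s, in which the tool goes at most 50 mm and 8.59 degrees, less where a joint would pass 70% of its speed; a pose out of reach is approached as far as the arm can. A call with a gripper value outside its range is refused whole. The fingers move at their own pace and stop on an object; "squeeze" is the grip in N (left out, the last holds). Time passes only in rows, so rows that repeat a pose let the fingers close, or fill a call up. It gives the time, the measured TCP pose, the force, the opening and the grip force at its end, in the units of the state.
- robot.observe(): the state, without advancing time (a new reading comes with each control period).
- robot.read_camera(name): name is "side" or "top" or "wrist"; returns the picture (480x640x3 uint8, red, green, blue); there is no depth.
- robot.camera_model(name): a dict with "fx", "fy", "cx", "cy" (pixels), "k1" (the pictures are not rectified: a ray, as slopes to the right and down, at radius r is drawn at 1 + k1 r^2 times it, then the intrinsics apply), "R" (3x3) and "t" (3): a world point X has camera coordinates R X + t. Camera axes: x right, y down, z forward; pixel columns grow to the right and rows downward; lengths in m; the calibration is good to about 2 mm. A picture is of the moment at which its call begins: read the wrist's pose just before it. camera_model takes no time and is no camera call; for the wrist camera it gives the pose at the moment of the call.
- robot.hand_in(): hands the job in; it is judged then, once.
The state is a dict: "time": time; "qpos": joint angles; "qvel": joint speeds; "joint_efforts": joint torques, N m; "tool_pos": TCP position; "tool_rot": TCP orientation; "contact_force": force on the tool from outside, world axes, zero at the start; "torque": the same for the moment, N m; "opening": finger opening in m; "grip_force": force on a finger pad.
Only numpy, scipy, OpenCV 4.12 (cv2) and the standard library are available. Lean on these libraries where they do the work, as an engineer would, in place of code of your own. Each camera call takes 0.05 s, during which the arm holds its last target. There are 200 camera calls.

## Working session

There is one attempt and no reset: what is moved stays moved. The work goes in short steps, Python scripts to look and compute and a tool call to move; the robot and the scene stay as the last step left them, time stands still between calls to the robot, and variables do not carry over. Pictures are saved under pics/ and viewed, at most 10 in all, crops included, and the job is handed in when it is done.

Besides the shell and the picture viewer there is one more tool, called after "Call:" as a command line: name --argument value ..., lists and objects as JSON in quotes. arm_command: Moves the arm, as the interface text tells. Its arguments: {"type":"object","properties":{"moves":{"type":"array"},"squeeze":{"type":"number"}},"required":["moves"]}

```bash
mkdir -p pics; python3 - <<'E'
from cell import robot
import cv2
print(robot.observe())
for n in("top","side"):
    cv2.imwrite(f"pics/{n}0.png",robot.read_camera(n)[:,:,::-1])
    print(n,robot.camera_model(n))
E
```

```text
{'time': 0.0, 'qpos': array([ 1.12299643e+00,  3.42736662e-01,  1.52505105e+00, -9.56288369e-06,
        1.27540341e+00, -1.46015996e-01]), 'qvel': array([-0.00041957,  0.00016305, -0.00063705,  0.00082239, -0.00085625,
       -0.00014341]), 'joint_efforts': array([ 7.98252240e-04, -4.31248248e+01, -2.44223696e+01,  7.17568165e-02,
        5.58746082e-02, -8.15874114e-05]), 'tool_pos': array([0.15582759, 0.5008509 , 0.19912589]), 'tool_rot': array([-3.14000986e+00, -2.23526969e-04,  2.83981137e+00]), 'contact_force': array([0.29371928, 0.03798916, 1.47071141]), 'torque': array([-0.00381214, -0.02420721,  0.06625365]), 'grip_force': 0.0, 'opening': 0.09179371538581524}
top {'fx': 488.3160759594497, 'fy': 488.3160759594497, 'cx': 315.8326826478682, 'cy': 239.82332329675907, 'k1': -0.05459680696255902, 'R': array([[ 0.02017199, -0.99979324,  0.00256156],
       [-0.97021541, -0.02019371, -0.24140064],
       [ 0.24140246,  0.00238427, -0.97042216]]), 't': array([0.01504946, 0.55682958, 0.79282213])}
side {'fx': 615.8511844841225, 'fy': 615.8511844841225, 'cx': 321.9385262129787, 'cy': 248.26306531762935, 'k1': 0.06985125133851464, 'R': array([[ 0.98224679, -0.18734489, -0.00965052],
       [-0.09827984, -0.47009736, -0.87712573],
       [ 0.15978834,  0.86250238, -0.48016385]]), 't': array([-0.51912   ,  0.14021884,  0.87286629])}
```

View pics/top0.png

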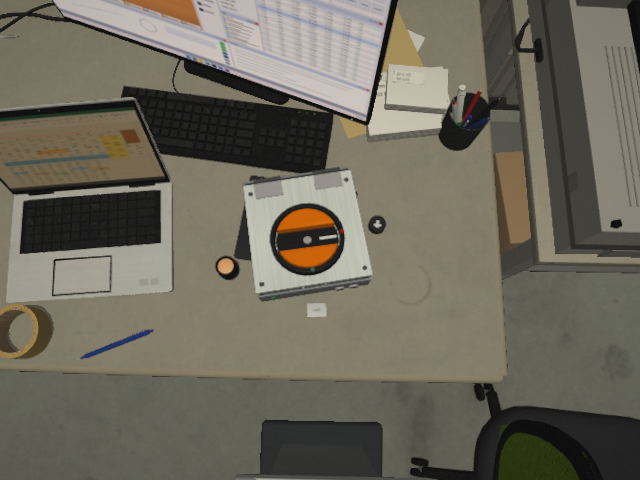

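View pics/side0.png

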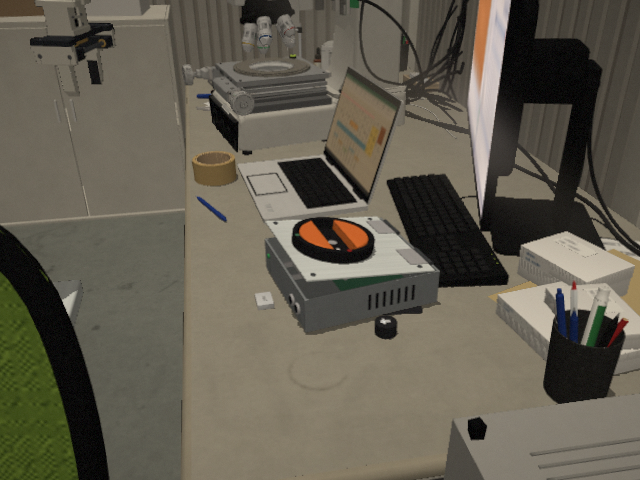

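The top view shows the fastener centred near (307,240), with its white mark to the right, the loupe at (228,267), the resin sample at (377,224) and the gauge block at (316,310). The side view shows the panel sprung open.

```bash
cat > h.py <<'E'
import numpy as np, cv2
from scipy.optimize import least_squares
from scipy.spatial.transform import Rotation as Ro
def rays(m,uv):
    s=(np.atleast_2d(uv)-[m['cx'],m['cy']])/[m['fx'],m['fy']]
    u=s.copy()
    for _ in range(10): u=s/(1+m['k1']*(u**2).sum(1,keepdims=True))
    d=np.c_[u,np.ones(len(u))]@m['R']
    return -m['R'].T@m['t'],d
def onplane(m,uv,p,n=(0,0,1)):
    o,d=rays(m,uv); n=np.array(n,float); p=np.array(p,float)
    return o+d*(((p-o)@n)/(d@n))[:,None]
def mask(img,lo,hi): return cv2.inRange(cv2.cvtColor(img,cv2.COLOR_RGB2HSV),lo,hi)
def blobs(mk,amin=4):
    n,l,s,c=cv2.connectedComponentsWithStats(mk); return [(s[i,4],c[i].round(1),s[i,:4]) for i in range(1,n) if s[i,4]>=amin]
E
python3 - <<'E'
from h import *
from cell import robot
img=cv2.imread("pics/top0.png")[:,:,::-1].copy(); m=robot.camera_model("top")
roi=np.zeros((480,640),np.uint8); roi[195:285,262:352]=255
print("panel-ish"); g=mask(img,(0,0,150),(180,40,255)); roi2=np.zeros_like(roi); roi2[165:302,238:376]=255; print(blobs(g&roi2,30))
print("red",blobs(mask(img,(0,150,80),(4,255,255))&roi,3),blobs(mask(img,(170,120,80),(180,255,255))&roi,3))
print("green",blobs(mask(img,(30,80,50),(90,255,255))&roi,3))
o=mask(img,(5,150,120),(20,255,255))&roi
print("orange",blobs(o,20)); print("white",blobs(g&roi,3))
pts=cv2.convexHull(cv2.findNonZero(o))[:,0].astype(float)
yaw=0.1
for it in range(2):
    ax=np.array([np.cos(yaw),np.sin(yaw),0]); n=np.array([0,0,np.cos(.14)])+np.sin(.14)*ax
    # plane through cheek top centre
    c=onplane(m,pts.mean(0),[0,0,.1012])[0]; P=onplane(m,pts,c,n)
    # in-plane coordinates
    e1=np.cross([-np.sin(yaw),np.cos(yaw),0],n); e1/=np.linalg.norm(e1); e2=np.cross(n,e1)
    q=np.c_[(P-c)@e1,(P-c)@e2]
    r=least_squares(lambda a:np.hypot(*(q-a[:2]).T)-a[2],[0,0,.056],loss='soft_l1',f_scale=.001).x
    C=c+r[0]*e1+r[1]*e2; print("C",C,"rad",r[2])
np.save("C.npy",C)
v=cv2.resize(img[160:310,230:390],None,fx=5,fy=5,interpolation=cv2.INTER_CUBIC)[:600 if 0 else None]
cv2.imwrite("pics/crop.png",cv2.resize(v,(640,600))[:,:,::-1])
E
```

```text
panel-ish
[(np.int32(7224), array([305. , 230.6]), array([243, 170, 130, 123], dtype=int32)), (np.int32(42), array([327.6, 236.5]), array([319, 235,  18,   4], dtype=int32))]
red [(np.int32(14), array([341.3, 230.6]), array([340, 229,   4,   4], dtype=int32))] []
green [(np.int32(17), array([312.1, 269.4]), array([310, 268,   5,   4], dtype=int32))]
orange [(np.int32(900), array([304.2, 220.1]), array([277, 208,  57,  25], dtype=int32)), (np.int32(880), array([309.2, 255. ]), array([280, 243,  58,  24], dtype=int32))]
white [(np.int32(3564), array([305.2, 238.8]), array([262, 195,  90,  90], dtype=int32)), (np.int32(42), array([327.6, 236.5]), array([319, 235,  18,   4], dtype=int32)), (np.int32(8), array([305.8, 239.8]), array([305, 238,   3,   4], dtype=int32)), (np.int32(3), array([309., 240.]), array([309, 239,   1,   3], dtype=int32))]
C [0.55336777 0.04186831 0.1011269 ] rad 0.05368495061134816
C [0.55336777 0.04186831 0.1011269 ] rad 0.05368495061134816
```

View pics/crop.png

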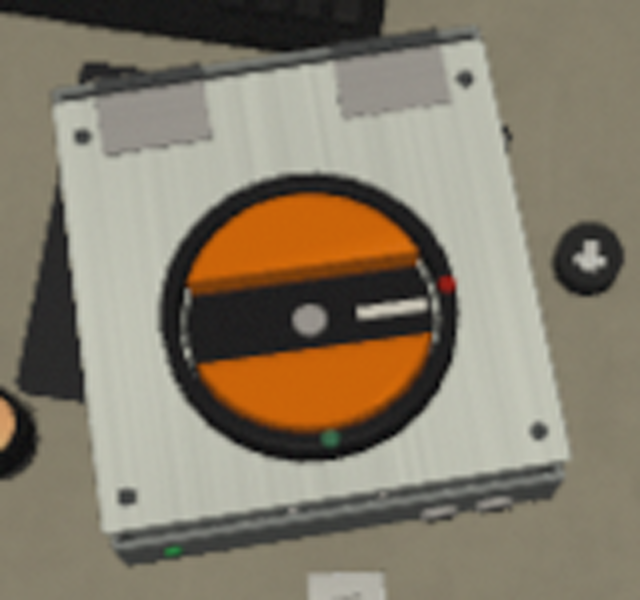

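The crop shows the fastener with its white mark pointing right at (390,310), the red dot at (447,284), the green dot at (331,438), and four panel screws that I'll use for yaw.

```bash
python3 - <<'E'
from h import *
from cell import robot
m=robot.camera_model("top"); C=np.load("C.npy")
scr=np.array([[83,136],[465,78],[540,431],[127,497]])/4+[230,160]-.4
yaw=.14
for it in range(3):
    ax=np.array([np.cos(yaw),np.sin(yaw),0]); n=np.array([0,0,np.cos(.14)])+np.sin(.14)*ax
    S=onplane(m,scr,C-.020*n,n)
    D=onplane(m,[[341.3,230.6],[312.1,269.4]],C,n)-C
    W=onplane(m,[[327.6,236.5]],C-.016*n,n)[0]-(C-.016*n)
    a=[np.arctan2(*(S[i]-S[j])[[1,0]]) for i,j in((0,3),(1,2))]
    b=[np.arctan2(*(S[i]-S[j])[[1,0]])-np.pi/2 for i,j in((0,1),(3,2))]
    yaw=np.mean(a+b)
    print("yaw",a,b,"red",np.arctan2(D[0,1],D[0,0])+np.pi/2,np.hypot(*D[0,:2]),"green",np.arctan2(D[1,1],D[1,0])+np.pi,np.hypot(*D[1,:2]),"white",np.arctan2(W[1],W[0])+np.pi/2,np.hypot(*W[:2]))
B=C[:2]-.0043*ax[:2]; print("axis",B,"yaw",yaw, "screwmean",S.mean(0), "mean in box",(S.mean(0)[:2]-B)@ax[:2],(S.mean(0)[:2]-B)@[-ax[1],ax[0]])
# cheek centre seen from side camera for height check
ms=robot.camera_model("side"); im=cv2.imread("pics/side0.png")[:,:,::-1].copy()
o=mask(im,(5,150,100),(20,255,255)); o[:,:285]=0;o[:,385:]=0;o[:210]=0;o[270:]=0
p=cv2.convexHull(cv2.findNonZero(o))[:,0].astype(float)
P=onplane(ms,p,C,n); (x,y),r=cv2.minEnclosingCircle(P[:,:2].astype(np.float32)); print("side circ",x,y,r)
ob=robot.observe(); R=Ro.from_euler('xyz',ob['tool_rot']).as_matrix()
print(ob['time'],R.round(3))
E
```

```text
yaw [np.float64(0.1793234638251955), np.float64(0.18368859779816296)] [np.float64(0.18277952471183312), np.float64(0.18212935728433965)] red 0.20329064289722942 0.059770689913212736 green 0.17787843301432193 0.0585921097721388 white 0.20702594154928122 0.03616211730629672
yaw [np.float64(0.17933280103341198), np.float64(0.18367021294430363)] [np.float64(0.18047468417482682), np.float64(0.1810955848441873)] red 0.20173125714494433 0.05973242564373074 green 0.17787597390827958 0.058593214784359866 white 0.20563373539222796 0.036052049495081784
yaw [np.float64(0.17933282366781025), np.float64(0.18367024699578183)] [np.float64(0.18052064753865937), np.float64(0.18111620017503283)] red 0.20176236871089226 0.059733187161811384 green 0.17787596320756993 0.05859321959287183 white 0.2056626124051566 0.03605424428818777
axis [0.54913812 0.04109365] yaw 0.18115997959432106 screwmean [0.57260942 0.04500121 0.07818254] mean in box 0.023791235074398214 -0.00038482974931360807
side circ 0.5553889870643616 0.0430266447365284 0.055408775806427
0.1 [[-0.955  0.297 -0.001]
 [ 0.297  0.955 -0.001]
 [ 0.    -0.001 -1.   ]]
```

Call:
arm_command --moves '[[[-0.0375,-0.0248,0],[0,0,-0.12],0],[[-0.075,-0.0496,0],[0,0,-0.24],0],[[-0.1125,-0.0744,0],[0,0,-0.36],0],[[-0.15,-0.0992,0],[0,0,-0.482],0],[[-0.1875,-0.124,0],[0,0,-0.482],0]]' --squeeze 10

```text
time: 0.6
tool_pos: [0.2988, 0.3256, 0.1996]
tool_rot: [-3.141, -0.0, -2.957]
contact_force: [0.9, -0.2, 0.2]
opening: 0.0564
grip_force: 0.0
```

```bash
cat > go.py <<'E'
from h import *
from cell import robot
import sys
yaw=.181; A=np.array([.5493,.0412])
def rep(th,z,r=.03):
    ob=robot.observe(); R=Ro.from_euler('xyz',ob['tool_rot']); Rm=R.as_matrix()
    ph=yaw-np.pi/2-th; d=np.array([np.cos(ph),np.sin(ph)])
    T=np.r_[A+r*d,z]; y=np.r_[-d,0]; zz=np.array([0,0,-1.]); x=np.cross(y,zz)
    G=np.c_[x,y,zz]
    print("t",ob['time'],"pos",ob['tool_pos'].round(4),"F",ob['contact_force'].round(1),"T",ob['torque'].round(2),"open",ob['opening'].round(4),"q6",ob['qpos'][5].round(2))
    print("shift",(Rm.T@(T-ob['tool_pos'])).round(4),"turn",(R.inv()*Ro.from_matrix(G)).as_rotvec().round(3))
if __name__=="__main__": rep(*map(float,sys.argv[1:]))
E
python3 go.py 0 .14
```

```text
Traceback (most recent call last):
  File "go.py", line 12, in <module>
    if __name__=="__main__": rep(*map(float,sys.argv[1:]))
                             ~~~^^^^^^^^^^^^^^^^^^^^^^^^^^
  File "go.py", line 10, in rep
    print("t",ob['time'],"pos",ob['tool_pos'].round(4),"F",ob['contact_force'].round(1),"T",ob['torque'].round(2),"open",ob['opening'].round(4),"q6",ob['qpos'][5].round(2))
                                                                                                                         ^^^^^^^^^^^^^^^^^^^
AttributeError: 'float' object has no attribute 'round'
```

```bash
sed -i "s/ob\['opening'\].round(4)/ob['opening']/" go.py; python3 go.py 0 .14
```

```text
t 0.6 pos [0.2988 0.3256 0.1996] F [ 0.9 -0.2  0.2] T [0.08 0.01 0.02] open 0.056383132148645695 q6 -1.1
shift [-0.1941 -0.3554  0.0596] turn [-0.    -0.     0.003]
```

Call:
arm_command --moves '[[[-0.0216,-0.0395,0],[0,0,0],0],[[-0.0432,-0.079,0],[0,0,0],0],[[-0.0648,-0.1185,0],[0,0,0],0],[[-0.0864,-0.158,0],[0,0,0],0],[[-0.108,-0.1975,0],[0,0,0],0]]'

```text
time: 1.1
tool_pos: [0.4405, 0.1506, 0.1997]
tool_rot: [3.141, -0.0, -2.962]
contact_force: [0.6, 1.3, 0.4]
opening: 0.0166
grip_force: 0.0
```

Call:
arm_command --moves '[[[-0.0216,-0.0395,0],[0,0,0],0],[[-0.0432,-0.079,0.01],[0,0,0],0],[[-0.0648,-0.1185,0.02],[0,0,0],0],[[-0.0861,-0.1579,0.04],[0,0,0],0],[[-0.0861,-0.1579,0.06],[0,0,0],0]]'

```text
time: 1.6
tool_pos: [0.5558, 0.0078, 0.1386]
tool_rot: [-3.14, 0.002, -2.966]
contact_force: [-0.6, -0.5, -0.3]
opening: 0.0003
grip_force: 0.0
```

```bash
python3 go.py 0 .12; python3 - <<'E'
from cell import robot
import cv2,numpy as np
a=robot.read_camera("top")[150:330,200:420]; cv2.imwrite("pics/t1.png",cv2.resize(a,None,fx=2,fy=2)[:,:,::-1])
b=robot.read_camera("side")[120:340,220:480]
v=np.hstack([cv2.resize(a,(400,327)),cv2.resize(b,(386,327))]);cv2.imwrite("pics/v1.png",v[:,:,::-1])
E
```

```text
t 1.6 pos [0.5558 0.0078 0.1386] F [-0.6 -0.5 -0.3] T [0.02 0.06 0.03] open 0.00025309191182485596 q6 -1.87
shift [0.0004 0.004  0.0186] turn [-0.002  0.002 -0.005]
```

View pics/v1.png

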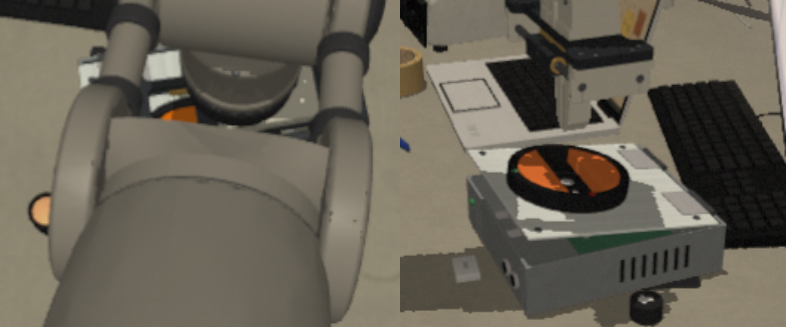

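The side crop shows the closed fingertips at (575,125), straight above the marked end of the slot. The top view is blocked by the arm. Going down into the slot.

Call:
arm_command --moves '[[[0,0.004,0.015],[0,0,-0.005],0],[[0,0.004,0.03],[0,0,-0.005],0],[[0,0.004,0.042],[0,0,-0.005],0],[[0,0.004,0.047],[0,0,-0.005],0],[[0,0.004,0.05],[0,0,-0.005],0]]'

```text
time: 2.2
tool_pos: [0.5521, 0.0167, 0.0899]
tool_rot: [3.142, 0.0, -2.956]
contact_force: [-1.2, -0.0, 0.7]
opening: 0.0003
grip_force: 0.0
```

```bash
python3 go.py 0 .068; python3 - <<'E'
from cell import robot
import cv2,numpy as np
a=robot.read_camera("side")[170:300,250:450]
b=robot.read_camera("wrist")
v=np.hstack([cv2.resize(a,(450,300)),cv2.resize(b,(350,300))]);cv2.imwrite("pics/v2.png",v[:,:,::-1])
E
```

```text
t 2.2 pos [0.5521 0.0167 0.0899] F [-1.2 -0.   0.7] T [ 0.04 -0.04 -0.05] open 0.0002582273909080744 q6 -1.87
shift [-0.0017 -0.0054  0.0219] turn [0.    0.    0.005]
```

View pics/v2.png

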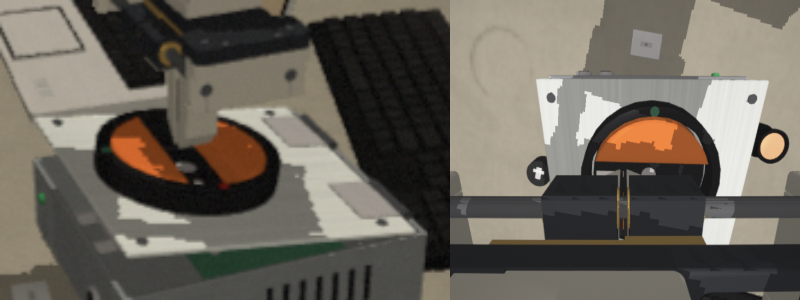

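```bash
python3 - <<'E'
from h import *
from cell import robot
m=robot.camera_model("side")
def pr(X):
    p=m['R']@X+m['t']; s=p[:2]/p[2]; s*=1+m['k1']*(s@s); return np.array([s[0]*m['fx']+m['cx'],s[1]*m['fy']+m['cy']])
yaw=.181;A=np.array([.5493,.0412]);ax=np.array([np.cos(yaw),np.sin(yaw)]);d=np.array([ax[1],-ax[0]])
crop=lambda p:((p-[250,170])*[450/200,300/130]).round(1)
for r in(0,.018,.03,.054): print(r,crop(pr(np.r_[A+.002*ax+r*d,.0854])))
ob=robot.observe();R=Ro.from_euler('xyz',ob['tool_rot']).as_matrix()
for a in(-1,1):
  for b in(-1,1): print("tip",crop(pr(ob['tool_pos']+R@[a*.0095,b*.019,0])))
print(ob['tool_pos'])
E
```

```text
0 [181.8 168.1]
0.018 [191.7 180. ]
0.03 [198.4 188.1]
0.054 [212.4 205. ]
tip [214.8 189.8]
tip [192.9 164.2]
tip [188.3 195.2]
tip [167.1 169.4]
[0.55222294 0.0164125  0.09007175]
```

```bash
python3 - <<'E'
from cell import robot
import cv2,numpy as np
a=robot.read_camera("side")[200:275,280:380]
a=np.clip(255*(a/255.)**.55,0,255).astype(np.uint8)
cv2.imwrite("pics/v3.png",cv2.resize(a,(800,600),interpolation=cv2.INTER_CUBIC)[:,:,::-1])
E
```

```text
(no output)
```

View pics/v3.png

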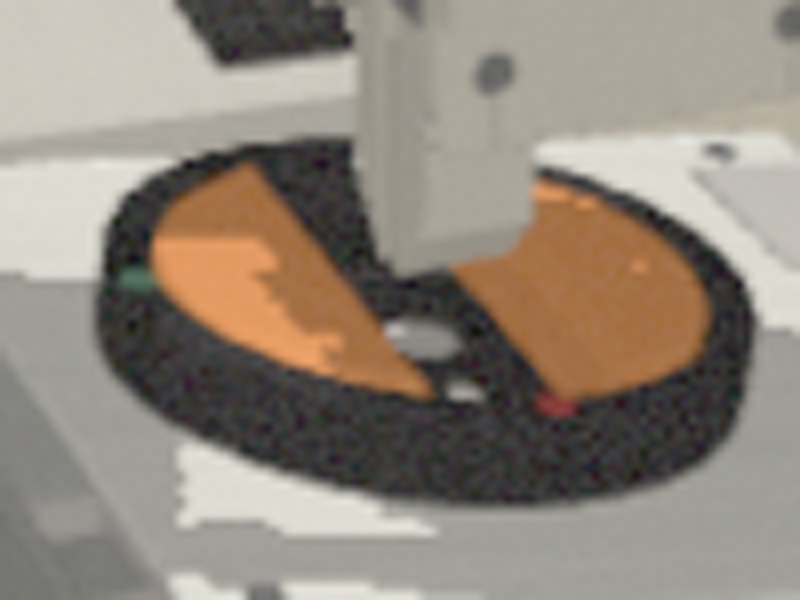

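The tip appears at image (331–346, 230–235), behind the pin at (332,243), about 20 px from where I predicted it. I'll check this against the wrist camera before going on.

```bash
python3 - <<'E'
from h import *
from cell import robot
ob=robot.observe(); mw=robot.camera_model("wrist"); ms=robot.camera_model("side")
def pr(m,X):
    p=m['R']@X+m['t']; s=p[:2]/p[2]; s=s*(1+m['k1']*(s@s)); return np.array([s[0]*m['fx']+m['cx'],s[1]*m['fy']+m['cy']]).round(1)
yaw=.181;A=np.array([.5493,.0412]);ax=np.array([np.cos(yaw),np.sin(yaw)]);d=np.array([ax[1],-ax[0]])
pin=np.r_[A+.002*ax,.0854]
print("pin wrist",pr(mw,pin),"obs ~",(648-450)*640/350,172*1.6)
cc=np.r_[A+.0043*ax,.1012]
ang=-ax
print("green",pr(mw,np.r_[A+.0043*ax-.0595*ax,.1012+.0595*np.sin(.14)]),"obs",(654-450)*640/350,112*1.6)
R=Ro.from_euler('xyz',ob['tool_rot']).as_matrix()
print("tcp wrist",pr(mw,ob['tool_pos']),"cam pos in tool",R.T@(-mw['R'].T@mw['t']-ob['tool_pos']))
print("tool pos",ob['tool_pos'],ob['qpos'])
print("cross-check: side obs tip on slot plane heights:")
for z in(.08,.09,.1,.11,.12): print(z,onplane(ms,[[330.6,234.4],[346,230]],[0,0,z]).round(4).tolist())
E
```

```text
pin wrist [363.7 272.9] obs ~ 362.0571428571429 275.2
green [375.3 171.2] obs 373.0285714285714 179.20000000000002
tcp wrist [317.5 270.1] cam pos in tool [ 0.07192705 -0.00056159 -0.1862121 ]
tool pos [0.55240926 0.01635247 0.09031632] [-1.09160843e-01  5.00389849e-01  1.59948394e+00  1.23979312e-04
  1.04098494e+00 -1.86538325e+00]
cross-check: side obs tip on slot plane heights:
0.08 [[0.5587, 0.0797, 0.08], [0.5864, 0.0898, 0.08]]
0.09 [[0.5549, 0.0608, 0.09], [0.582, 0.0707, 0.09]]
0.1 [[0.5511, 0.0419, 0.1], [0.5776, 0.0516, 0.1]]
0.11 [[0.5473, 0.023, 0.11], [0.5731, 0.0325, 0.11]]
0.12 [[0.5434, 0.0041, 0.12], [0.5687, 0.0134, 0.12]]
```

```bash
python3 - <<'E'
from h import *
from cell import robot
ms=robot.camera_model("side")
def pr(m,X):
    p=m['R']@X+m['t']; s=p[:2]/p[2]; s=s*(1+m['k1']*(s@s)); return np.array([s[0]*m['fx']+m['cx'],s[1]*m['fy']+m['cy']]).round(1)
R0=Ro.from_euler('xyz',[-3.14,0,2.8398]).as_matrix(); p0=np.array([.1558,.5009,.1991])
im0=cv2.imread("pics/side0.png"); a=cv2.resize(im0[15:105,20:140],(480,360),interpolation=cv2.INTER_CUBIC)
for b in(-.065,-.046,.046,.065):
  for x in(-.0095,.0095):
    for z,col in((0,(0,0,255)),(-.066,(255,0,0))):
      u=(pr(ms,p0+R0@[x,b,z])-[20,15])*4; cv2.circle(a,(int(u[0]),int(u[1])),3,col,-1)
ob=robot.observe();R=Ro.from_euler('xyz',ob['tool_rot']).as_matrix()
s=robot.read_camera("side")[:,:,::-1]; c=cv2.resize(s[140:290,280:380],(320,480),interpolation=cv2.INTER_CUBIC)
c=np.ascontiguousarray(c)
for b in(-.019,.019):
  for x in(-.0095,.0095):
    for z,col in((0,(0,0,255)),(-.03,(0,255,0)),(-.066,(255,0,0))):
      u=(pr(ms,ob['tool_pos']+R@[x,b,z])-[280,140])*3.2; cv2.circle(c,(int(u[0]),int(u[1])),3,col,-1)
v=np.zeros((480,800,3),np.uint8); v[:360,:480]=a; v[:,480:]=c
cv2.imwrite("pics/v4.png",v)
E
```

```text
(no output)
```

View pics/v4.png

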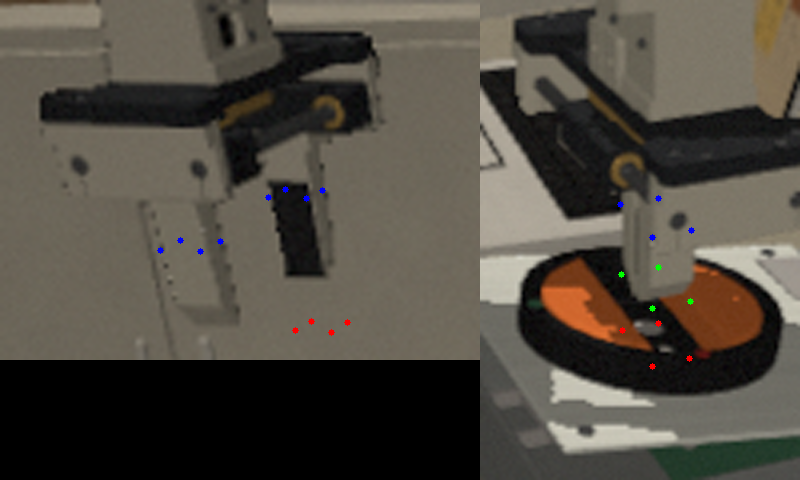

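The overlay shows the drawn fingertips about 30 mm above the reported TCP, in both the start picture and this one. I'll compare the wrist camera with known table points to see whether the arm pose or the finger length is off.

```bash
python3 - <<'E'
from h import *
from cell import robot
def pr(m,X):
    p=m['R']@X+m['t']; s=p[:2]/p[2]; s=s*(1+m['k1']*(s@s)); return np.array([s[0]*m['fx']+m['cx'],s[1]*m['fy']+m['cy']]).round(1)
ob=robot.observe(); mw=robot.camera_model("wrist"); w=robot.read_camera("wrist"); mt=robot.camera_model("top")
cv2.imwrite("pics/w.png",w[:,:,::-1])
t=cv2.imread("pics/top0.png")[:,:,::-1].copy()
tan=((8,60,140),(20,140,255))
def near(im,lo,hi,box,amin):
    mk=mask(im,lo,hi); r=np.zeros_like(mk); x0,y0,x1,y1=box; r[y0:y1,x0:x1]=255; b=blobs(mk&r,amin); return max(b,key=lambda q:q[0]) if b else None
for nm,lo,hi,bt,bw,z in(("loupe",(5,50,150),(20,200,255),(215,255,242,280),(555,190,640,270),.042),
                     ("cross",(0,0,140),(180,60,255),(370,217,385,232),(145,260,180,292),.020),
                     ("gauge",(0,0,170),(180,40,255),(300,300,332,322),(315,40,390,105),.009)):
    a=near(t,lo,hi,bt,5); b=near(w,lo,hi,bw,5)
    if a and b:
        X=onplane(mt,[a[1]],[0,0,z])[0]; print(nm,X.round(4),"pred",pr(mw,X),"obs",b[1],a[0],b[0])
b=near(w,(30,60,30),(90,255,255),(340,150,410,200),5); print("green obs",b)
print("f",mw['fx'],"cam z",(-mw['R'].T@mw['t']))
E
```

```text
loupe [0.5118 0.1885 0.042 ] pred [590.9 230.7] obs [589.  232.3] 181 1431
cross [ 0.6023 -0.0881  0.02  ] pred [163.4 273. ] obs [162.2 275.1] 28 241
green obs (np.int32(220), array([374.6, 176.7]), array([367, 169,  17,  16], dtype=int32))
f 378.3447604032882 cam z [0.4817293  0.00248793 0.27657138]
```

View pics/w.png

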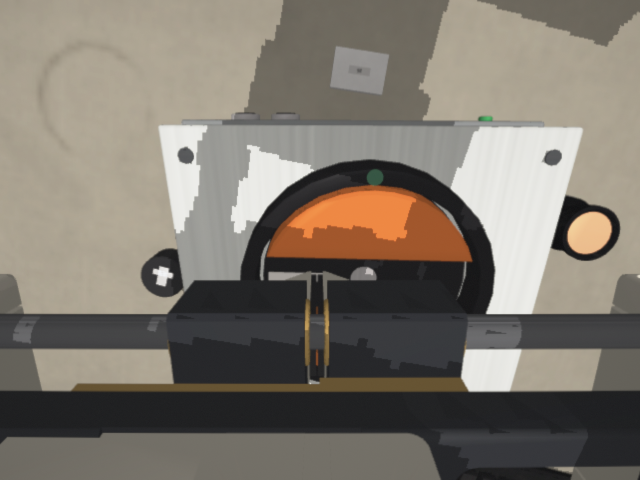

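Loupe and cross project onto their wrist-picture positions within 2 px, so the arm pose is right. The drawn fingers just end about 30 mm short of the stated TCP. I'll correct sideways, go down in small steps, and let the force show contact.

Call:
arm_command --moves '[[[-0.001,-0.005,0.004],[0,0,0.005],0],[[-0.001,-0.005,0.008],[0,0,0.005],0],[[-0.001,-0.005,0.011],[0,0,0.005],0],[[-0.001,-0.005,0.013],[0,0,0.005],0],[[-0.001,-0.005,0.013],[0,0,0.005],0]]'

```text
time: 2.95
tool_pos: [0.5538, 0.0116, 0.0763]
tool_rot: [3.141, -0.001, -2.961]
contact_force: [-0.1, -0.3, 0.1]
opening: 0.0003
grip_force: 0.0
```

```bash
python3 go.py 0 .068
```

```text
t 2.95 pos [0.5538 0.0116 0.0763] F [-0.1 -0.3  0.1] T [ 0.09  0.04 -0.  ] open 0.0003186938113935657 q6 -1.87
shift [-0.0009 -0.0001  0.0083] turn [ 0.    -0.001 -0.001]
```

There's no contact at 0.076, below the open slot floor at 0.085, so the tips really are short. Going on down.

Call:
arm_command --moves '[[[0,0,0.004],[0,0,0],0],[[0,0,0.008],[0,0,0],0],[[0,0,0.012],[0,0,0],0],[[0,0,0.015],[0,0,0],0],[[0,0,0.016],[0,0,0],0]]'

```text
time: 3.45
tool_pos: [0.5539, 0.0116, 0.0605]
tool_rot: [3.141, -0.0, -2.961]
contact_force: [-0.5, 0.6, 2.7]
opening: 0.0005
grip_force: 1.1
```

```bash
python3 go.py 0 .068; python3 - <<'E'
from cell import robot
import cv2,numpy as np
a=robot.read_camera("side")[180:280,270:390]; w=robot.read_camera("wrist")[140:330,220:520]
v=np.hstack([cv2.resize(a,(420,350),interpolation=cv2.INTER_CUBIC),cv2.resize(w,(380,350))])
cv2.imwrite("pics/v5.png",np.clip(255*(v/255.)**.6,0,255).astype(np.uint8)[:,:,::-1])
E
```

```text
t 3.45 pos [0.5539 0.0116 0.0605] F [-0.5  0.6  2.7] T [0.04 0.2  0.03] open 0.00045969555087152644 q6 -1.87
shift [-0.0008 -0.     -0.0075] turn [ 0.    -0.    -0.001]
```

View pics/v5.png

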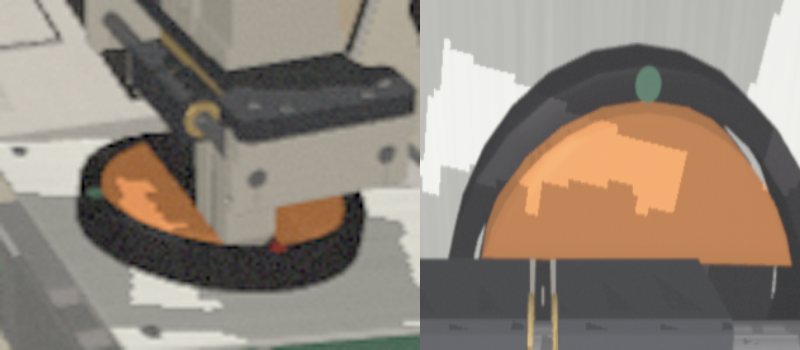

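The picture shows the fingertips standing in the slot at the right-hand end (about (250,235) in the crop), and 2.7 N shows contact with the floor at TCP z = 0.0605. So the tips are about 25 mm short, and shut should come near TCP z = 0.043.

Call:
arm_command --moves '[[[-0.001,0,0.003],[0,0,0],0],[[-0.001,0,0.006],[0,0,0],0],[[-0.001,0,0.009],[0,0,0],0],[[-0.001,0,0.012],[0,0,0],0],[[-0.001,0,0.014],[0,0,0],0]]'

```text
time: 4.05
tool_pos: [0.5548, 0.0116, 0.0464]
tool_rot: [3.141, -0.001, -2.961]
contact_force: [-1.2, -0.4, 3.0]
opening: 0.0007
grip_force: 1.5
```

```bash
python3 go.py 0 .043
```

```text
t 4.05 pos [0.5548 0.0116 0.0464] F [-1.2 -0.4  3. ] T [-0.07  0.34 -0.03] open 0.0006600612202838493 q6 -1.87
shift [0.0001 0.0001 0.0034] turn [ 0.    -0.001 -0.001]
```

Call:
arm_command --moves '[[[0,0,0.001],[0,0,0],0],[[0,0,0.002],[0,0,0],0],[[0,0,0.003],[0,0,0],0],[[0,0,0.004],[0,0,0],0],[[0,0,0.004],[0,0,0],0]]'

```text
time: 4.55
tool_pos: [0.555, 0.0117, 0.0427]
tool_rot: [3.141, 0.0, -2.961]
contact_force: [-1.3, -0.9, 3.4]
opening: 0.0003
grip_force: 1.5
```

```bash
python3 go.py 0 .043
```

```text
t 4.55 pos [0.555  0.0117 0.0427] F [-1.3 -0.9  3.4] T [-0.06  0.38  0.  ] open 0.00033847672057748244 q6 -1.87
shift [ 0.0003  0.     -0.0003] turn [ 0.     0.    -0.001]
```

Call:
arm_command --moves '[[[0,0,0.0005],[0,0,0],0],[[0,0,0.001],[0,0,0],0],[[0,0,0.0015],[0,0,0],0],[[0,0,0.0015],[0,0,0],0],[[0,0,0.0015],[0,0,0],0]]'

```text
time: 5.05
tool_pos: [0.555, 0.0117, 0.0413]
tool_rot: [3.142, 0.0, -2.961]
contact_force: [-2.2, 0.0, 3.3]
opening: 0.0005
grip_force: 1.8
```

Call:
arm_command --moves '[[[0,0,0.0005],[0,0,0],0],[[0,0,0.001],[0,0,0],0],[[0,0,0.0015],[0,0,0],0],[[0,0,0.002],[0,0,0],0],[[0,0,0.002],[0,0,0],0]]'

```text
time: 5.55
tool_pos: [0.5558, 0.0118, 0.0408]
tool_rot: [-3.141, 0.002, -2.961]
contact_force: [-4.7, 0.7, 13.8]
opening: 0.0008
grip_force: 6.8
```

The panel is on its stop at TCP z = 0.041, with 13.8 N. Sweeping clockwise about the axis.

Call:
arm_command --moves '[[[0.003,0.0002,0],[0,0,0.1],0],[[0.006,0.0006,0],[0,0,0.2],0],[[0.0089,0.0013,0],[0,0,0.3],0],[[0.0117,0.0024,0],[0,0,0.4],0],[[0.0144,0.0037,0],[0,0,0.5],0]]'

```text
time: 6.05
tool_pos: [0.5433, 0.0123, 0.041]
tool_rot: [3.14, 0.007, 2.818]
contact_force: [1.3, -1.8, 8.5]
opening: 0.0004
grip_force: 4.4
```

```bash
python3 go.py .5 .04
```

```text
t 6.05 pos [0.5433 0.0123 0.041 ] F [ 1.3 -1.8  8.5] T [-0.24 -0.38 -0.03] open 0.0003547907441796003 q6 -1.37
shift [ 0.0033 -0.0007  0.001 ] turn [ 0.001  0.007 -0.005]
```

Call:
arm_command --moves '[[[0.003,0.0002,0.0005],[0,0,0.1],0],[[0.006,0.0006,0.0005],[0,0,0.2],0],[[0.0089,0.0013,0.0005],[0,0,0.3],0],[[0.0117,0.0024,0.0005],[0,0,0.4],0],[[0.0144,0.0037,0.0005],[0,0,0.5],0]]'

```text
time: 6.55
tool_pos: [0.5302, 0.0197, 0.0408]
tool_rot: [3.138, 0.006, 2.318]
contact_force: [-1.1, -4.3, 13.6]
opening: 0.0005
grip_force: 6.5
```

```bash
python3 go.py 1.0 .04
```

```text
t 6.55 pos [0.5302 0.0197 0.0408] F [-1.1 -4.3 13.6] T [-0.83  0.21  0.  ] open 0.000530732754919407 q6 -0.85
shift [ 0.0027 -0.0014  0.0007] turn [ 0.003  0.006 -0.005]
```

Call:
arm_command --moves '[[[0.003,0.0002,0],[0,0,0.1],0],[[0.006,0.0006,0],[0,0,0.2],0],[[0.0089,0.0013,0],[0,0,0.3],0],[[0.0117,0.0024,0],[0,0,0.4],0],[[0.0144,0.0037,0],[0,0,0.5],0]]'

```text
time: 7.05
tool_pos: [0.5223, 0.0328, 0.0406]
tool_rot: [3.138, 0.003, 1.818]
contact_force: [-4.4, -5.6, 15.0]
opening: 0.0003
grip_force: 7.5
```

```bash
python3 go.py 1.5 .04
```

```text
t 7.05 pos [0.5223 0.0328 0.0406] F [-4.4 -5.6 15. ] T [-0.95  0.57 -0.04] open 0.00033225663441801065 q6 -0.33
shift [ 0.0014 -0.0017  0.0006] turn [ 0.004  0.003 -0.005]
```

Call:
arm_command --moves '[[[0.0021,0.0001,0],[0,0,0.07],0],[[0.0042,0.0003,0],[0,0,0.14],0],[[0.0063,0.0007,0],[0,0,0.21],0],[[0.0083,0.0012,0],[0,0,0.28],0],[[0.0103,0.0018,0],[0,0,0.35],0]]'

```text
time: 7.55
tool_pos: [0.522, 0.0419, 0.0407]
tool_rot: [3.136, 0.003, 1.47]
contact_force: [-3.6, -17.9, 14.1]
opening: 0.0005
grip_force: 15.2
```

```bash
python3 go.py 1.85 .04; python3 - <<'E'
from h import *
from cell import robot
s=robot.read_camera("side"); w=robot.read_camera("wrist")
v=np.hstack([cv2.resize(s[180:280,270:390],(420,350),interpolation=cv2.INTER_CUBIC),cv2.resize(w[100:480],(380,226)) if 0 else cv2.resize(w,(380,350))])
cv2.imwrite("pics/v6.png",np.clip(255*(v/255.)**.6,0,255).astype(np.uint8)[:,:,::-1])
E
```

```text
t 7.55 pos [0.522  0.0419 0.0407] F [ -3.6 -17.9  14.1] T [-3.15  0.65  0.36] open 0.00046247069805128483 q6 0.04
shift [ 0.002  -0.0028  0.0007] turn [ 0.006  0.003 -0.002]
```

View pics/v6.png

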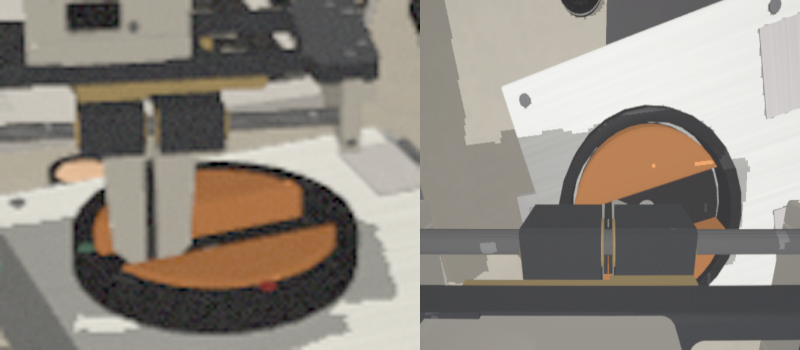

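The side crop shows the slot now running along the box's x, and the tangential force jumped to 18 N, which looks like the locked stop. I'll give it one small nudge to confirm, then centre the finger in the slot and lift clear.

Call:
arm_command --moves '[[[0.0005,0,0],[0,0,0.02],0],[[0.001,0,0],[0,0,0.03],0],[[0.001,0,0],[0,0,0.03],0],[[0.001,0,0],[0,0,0.03],0],[[0.001,0,0],[0,0,0.03],0]]'

```text
time: 8.15
tool_pos: [0.5217, 0.0417, 0.0407]
tool_rot: [3.137, 0.005, 1.444]
contact_force: [-4.0, -16.7, 14.7]
opening: 0.0006
grip_force: 16.6
```

Call:
arm_command --moves '[[[-0.002,0,-0.0005],[0,0,-0.07],0],[[-0.004,0.0,-0.001],[0,0,-0.14],0],[[-0.006,0.0005,-0.0015],[0,0,-0.21],0],[[-0.007,0.001,-0.003],[0,0,-0.25],0],[[-0.007,0.001,-0.006],[0,0,-0.25],0]]'

```text
time: 8.65
tool_pos: [0.5206, 0.0382, 0.0449]
tool_rot: [3.14, -0.0, 1.692]
contact_force: [0.4, -0.2, 0.9]
opening: 0.0002
grip_force: 0.0
```

```bash
python3 go.py 1.57 .04
```

```text
t 8.65 pos [0.5206 0.0382 0.0449] F [ 0.4 -0.2  0.9] T [-0.08  0.06  0.03] open 0.0002394730948372262 q6 -0.2
shift [-0.0023 -0.0012  0.0049] turn [ 0.001  0.    -0.061]
```

Call:
arm_command --moves '[[[0,0,-0.02],[0,0,0],0],[[0,0,-0.045],[0,0,0],0],[[0,0,-0.08],[0,0,0],0],[[0,0,-0.12],[0,0,0],0],[[0,0,-0.16],[0,0,0],0]]'

```text
time: 9.15
tool_pos: [0.5197, 0.0383, 0.2061]
tool_rot: [-3.141, -0.0, 1.69]
contact_force: [0.5, -0.1, 0.4]
opening: 0.0003
grip_force: 0.0
```

Call:
arm_command --moves '[[[0.04,-0.02,0],[0,0,0],0],[[0.08,-0.04,0],[0,0,0],0],[[0.12,-0.06,0],[0,0,0],0],[[0.16,-0.08,0],[0,0,0],0],[[0.2,-0.1,0],[0,0,0],0]]'

```text
time: 9.65
tool_pos: [0.3955, 0.226, 0.2048]
tool_rot: [3.141, -0.0, 1.69]
contact_force: [0.2, 0.4, 0.3]
opening: 0.0007
grip_force: 0.0
```

Call:
arm_command --moves '[[[0.04,-0.02,0],[0,0,0],0],[[0.08,-0.04,0],[0,0,0],0],[[0.12,-0.06,0],[0,0,0],0],[[0.16,-0.06,0],[0,0,0],0],[[0.16,-0.06,0],[0,0,0],0]]'

```text
time: 10.15
tool_pos: [0.3164, 0.3801, 0.2047]
tool_rot: [3.141, -0.002, 1.695]
contact_force: [0.3, 0.6, -0.0]
opening: 0.0005
grip_force: 0.0
```

```bash
python3 - <<'E'
from h import *
from cell import robot
m=robot.camera_model("top"); t=robot.read_camera("top"); cv2.imwrite("pics/end.png",t[:,:,::-1])
roi=np.zeros((480,640),np.uint8); roi[195:295,262:352]=255
g=mask(t,(0,0,150),(180,40,255))&roi; wh=blobs(g,4); print("white",wh)
gr=blobs(mask(t,(30,80,50),(90,255,255))&roi,3); print("green",gr)
A=np.array([.5493,.0412])
o=mask(t,(5,150,120),(20,255,255))&roi
pts=cv2.convexHull(cv2.findNonZero(o))[:,0].astype(float)
c,r=cv2.minEnclosingCircle(onplane(m,pts,[0,0,.084])[:,:2].astype(np.float32)); print("cheeks",c,r,"axis",A)
for w in wh:
    W=onplane(m,[w[1]],[0,0,.068])[0][:2]-A; print(w[0],"cam",.181-np.pi/2-np.arctan2(W[1],W[0]),np.hypot(*W))
for q in gr: G=onplane(m,[q[1]],[0,0,.084])[0][:2]-A; print("green box ang",np.arctan2(G[1],G[0])+np.pi-.181,np.hypot(*G))
old=cv2.imread("pics/top0.png")[:,:,::-1].copy()
for nm,b in(("loupe",(205,245,252,290)),("resin",(365,212,390,238)),("gauge",(300,300,332,322))):
    x0,y0,x1,y1=b; print(nm,"diff",np.abs(t[y0:y1,x0:x1].astype(int)-old[y0:y1,x0:x1]).mean().round(1))
print(robot.observe()['tool_pos'],robot.observe()['time'],robot.observe()['contact_force'])
E
```

```text
white [(np.int32(4165), array([303.8, 240.8]), array([262, 195,  90, 100], dtype=int32)), (np.int32(29), array([307.4, 242.7]), array([305, 240,   6,   6], dtype=int32)), (np.int32(46), array([310.9, 262.6]), array([309, 255,   5,  16], dtype=int32))]
green [(np.int32(16), array([312.5, 274.5]), array([311, 273,   4,   4], dtype=int32))]
cheeks (0.5500906705856323, 0.04184076935052872) 0.053903646767139435 axis [0.5493 0.0412]
4165 cam -2.305164757300158 0.00810303946571211
29 cam -1.387142594188405 0.0016256144427198413
46 cam 1.5491740047710811 0.034649424412444084
green box ang -0.0035535174537985603 0.05861001812890441
loupe diff 1.9
resin diff 1.1
gauge diff 1.1
[0.3168226  0.37794175 0.20440136] 10.2 [ 0.50726688 -0.60528726  0.13480013]
```

```bash
python3 -c "
from cell import robot
print(robot.hand_in())"
```

```text
the job is handed in; nothing more can be done
None
```

The job is handed in: the panel is shut and stays down on its own, the fastener is turned to its locked stop (measured about 1.55 rad), the things around the box are where they were, and the arm is clear at 10.2 s.

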